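# Hold a spring clip open round the pulled-out job card

## Robot

A 6-joint arm with a two-finger parallel gripper is mounted at the origin on a cart in front of the work surface, level with it; the furniture and walls round the work are solid. World frame = base frame: x ahead of the robot, y to its left, z up, the work surface at z = 0. Lengths are in mm, angles in rad, forces in N, time in s.
With the tool pointing down it reaches from about 275 to 750 mm from the base axis. Payload 10.2 kg.
Tool frame: the origin (TCP) lies midway between the tips of the shut fingers; the grasp point (between the pads) lies grip_depth behind it (grip_depth is the distance from the TCP to the grasp point, in mm); z points along the fingers, y is the line along which they close (so a half turn about z gives the same grasp; the last joint's range is limited). The gripper opens to 85 mm and grips with 20 to 120 N. Pads are 22 mm wide; open, the fingers measure 114 mm over their backs; the gripper's body (76 mm by 85 mm) begins 54 mm behind the grasp point. The pads swing forward as they close: fully open they stand 13 mm farther back than shut.
Start: joints at [-0.223, 0.313, 1.498, -0, 1.331, -0.223], TCP at [525.006, -0.013, 231.294] pointing down, gripper open.
Joint ranges: [-2.94, 2.94], [-0.97, 2.17], [0.19, 2.56], [-1.23, 4.37], [0.02, 3.11], [-2.88, 2.88]. Speed limits (rad/s): [2.39, 2.39, 3.01, 3.14, 3.14, 3.14].

## Interface

Orientations are given as a unit quaternion [w, x, y, z].
In Python, from rig import * gives the robot as it stands.
- The arm moves only by the tool servo_tool, never from a script. Its argument "commands" is a list of rows, each a list of 3 entries, a list of its own where there are three numbers: the gripper command: -1 is fully open, 1 is shut, values between are in proportion, then the shift along the tool's x, y, z in m, then the turn, a rotation vector about the tool's x, y, z in units of 6 degrees (1.0 is 6 degrees). In form: [[grip, [dx, dy, dz], [ax, ay, az]], ...]. A call has 1 to 10 rows; each row shifts and turns the commanded pose from where the row before left it, along the tool's axes as they then stand; what a row does not reach is not made up. A row lasts 1/12 s, in which the tool goes at most 41.7 mm and 7.16 degrees, less where a joint would pass 70% of its speed; a pose out of reach is approached as far as the arm can. A call is refused whole if a number of a shift passes 0.0417 or a number of a turn 1, either way. A call with a gripper value outside its range is refused whole. The fingers move at their own pace and stop on an object; "squeeze" is the grip in N (left out, the last holds). Time passes only in rows, so rows that do not move let the fingers close. It gives the time, the measured TCP pose, the force, the opening and the grip force at its end, in the units of the state.
- sense(): the state, without advancing time (a new reading comes with each control period).
- capture(name): name is "scene" or "side" or "wrist"; returns a dict with "pixels" (480x640x3 uint8, red, green, blue), "z_map" (480x640 float32, mm along the optical axis (not along the pixel's ray), 0 where there is no reading), "fx", "fy", "cx", "cy" (pixels), "distortion" ([k1, k2, p1, p2, k3] as OpenCV has them; the pictures are not rectified), "rvec" (rotation vector, rad) and "tvec" (3), from world to camera coordinates, as OpenCV has them; the wrist camera has in their place "T_tool_cam" (4x4, takes a point from camera to tool coordinates, whose origin is the TCP and whose axes are the flange's). Camera axes: x right, y down, z forward; pixel columns grow to the right and rows downward; lengths in mm; the calibration is good to about 2 mm. A picture is of the moment at which its call begins: read the wrist's pose just before it.
- finish_job(): hands the job in; it is judged then, once.
The state is a dict: "time_s": time; "joints": joint angles; "dq": joint speeds; "tau": joint torques, N m; "eef_pos": TCP position; "ee_rot": TCP orientation; "force": force on the tool from outside, world axes, zero at the start; "wrist_torque": the same for the moment, N m; "grip_width": opening from 0.0 (shut) to 1.0 (fully open); "grip_force": force on a finger pad.
Only numpy, scipy, OpenCV 4.12 (cv2) and the standard library are available. Lean on these libraries where they do the work, as an engineer would, in place of code of your own. Each camera call takes 0.05 s, during which the arm holds its last target. There are 200 camera calls.

## Task

Pull the knob of the card holder out to its outer click stop so that the metal job card comes out of its sleeve. Then take the larger of the two spring clips by its handles, squeeze it wide open, lift it off the bench and hold it gaping round the upright front edge of the card, near mid-height: clip flat and in line with the card, a good centimetre of card between the jaws, the clip touching neither card nor holder, so that I can slip a second card in. Finish while still holding the clip open there; leave the card out, and leave the small clip and the tape measure where they lie.

Things in the scene. Friction and masses are not known exactly. Their poses are not given: they have to be found in the camera images.
- holder: Grey card holder, fixed. Origin on the bench under the middle of the sleeve mouth; x points into the sleeve, away from robot, z up. Sleeve: two upright cheeks, outer faces at y = +-10 mm, x 0 to 100 mm, 118 mm high. Rod guide block: y -118 to -82, x 0 to 40, 104 mm high (cap to 110). Base plate 12 mm thick, x 0 to 105, y -135 to 45. In front of x = 0: only the knob, and the card when out.
- job_card (a joint): Travel (m) of knob, rod and card, one rigid piece, along the holder's -x. 0 = home, card edge 4 mm inside the mouth; 0.045 = outer click stop, edge 41 mm in front of the mouth; hard stop at 0.048. A detent holds it at 0 and at 0.045: about 7 N moves it out of either; past half way it snaps on.
- knob_grip (a point): Centre of the round black knob, 30 mm across, 18 mm long along the holder's x, 85 mm above the bench, on a 10 mm rod. At home it is 36 mm in front of the guide block and 100 mm to the right (holder -y) of the card's plane, free all round and above. Moves with the card; axes as the holder.
- card_edge (a point): Middle of the upright front edge of the job card, 66 mm above the bench. The card is a bare aluminium plate 3 mm thick in the holder's x-z plane; the edge reaches from 17 to 115 mm above the bench. Moves with the card; axes as the holder.
- clip: Larger spring clip, loose, steel with black handles, 116 mm long, 34 mm high as it lies on its side, 0.09 kg. Origin on its pivot, half-way up. x: along its middle plane to the jaw tips at x = 59 mm (handles back to x = -57 mm); y: the way handles and jaws move; z: pivot axis, up. Closed, the jaws nearly meet; fully open they gape 28 mm at the tips and 24 mm at x = 30 mm.
- clip_handles (a point): Where the larger clip is best gripped: between its two handles, 36 mm behind the pivot, half-way up (17 mm as it lies); axes as the clip. Closed, the handles splay in a V, 41 mm wide here and 51 mm over the ends; squeezed together along y until the clip is fully open they are parallel, 23 mm over their outer faces.
- clip_a (a joint): Angle (rad) of one lever of the larger clip; the other moves equally the other way, so the middle plane stays put. 0 = closed, 0.24 = fully open against its stop. Fully open takes about 11 N on each handle at the gripping place; let go, it springs shut.
- small_clip: The smaller spring clip, same shape at 0.65 size: 75 mm long, 22 mm high; origin on its pivot half-way up. A bystander; the two clips may have changed places.
- tape_measure: Yellow tape measure standing on the bench, 35 x 93 x 67 mm, origin under its middle. A bystander.
Things that resemble listed ones, but are neither listed nor needed, are in the scene too. Leave any blue or red look-alike of the clip alone.

How it is judged (in metres and radians):
On the way, in this order (a step that is already met when the one before it is completed fails the run):
1. the knob is pulled out to its outer click stop (value of joint job_card above 0.04 m), for 0.3 s.
2. the larger clip is squeezed open and lifted off the bench (value of joint clip_a above 0.18 rad and height (world z) of clip above 0.035 m), for 0.2 s.
At the end, for the whole second after the job is handed in: Card travel over 0.040 m; larger clip in the fingers, pivot over 35 mm up, open over 0.18 rad, still, level and in line with the card within 0.25 rad, mid-height within 30 mm of the edge's middle; edge 10 to 49 mm from the pivot, within 10 mm of mid-plane, not touching card or holder (0.5 N) (all of step 2 and value of joint job_card above 0.04 m and contact force between the fingers and clip above 2 N and contact force between clip and holder below 0.5 N and linear speed of clip below 0.03 m/s and angle between clip's own z axis and vertical below 0.25 rad and angle between the x axis of clip and the x axis of holder, either way round below 0.25 rad and x of card_edge in the frame of clip between 0.01 and 0.049 m and y of card_edge in the frame of clip between -0.01 and 0.01 m and z of card_edge in the frame of clip between -0.03 and 0.03 m); the arm keeps its last pose, push and grip.
It fails at once if the small clip is moved from its place (distance of small_clip from where it was at the start of the episode above 0.03 m).
It fails at once if the tape measure is moved from its place (distance of tape_measure from where it was at the start of the episode above 0.03 m).
It also fails if it takes over 53 s, if anything falls off the work surface, if the arm or the gripper's body presses on something with over 40 N, if the wrist force passes 120 N, or if a joint passes its speed limit or range.

## Working session

There is one attempt and no reset: what is moved stays moved. The work goes in short steps, Python scripts to look and compute and a tool call to move; the robot and the scene stay as the last step left them, time stands still between calls to the robot, and variables do not carry over. Pictures are saved under pics/ and viewed, at most 10 in all, crops included, and the job is handed in when it is done.

Besides the shell and the picture viewer there is one more tool, called after ">>>" as name(argument=value, ...) on one line, values as JSON. servo_tool: Moves the arm, as the interface text tells. Its arguments: {"type":"object","properties":{"commands":{"type":"array"},"squeeze":{"type":"number"}},"required":["commands"]}

```bash
mkdir -p pics
cat > h.py <<'E'
from rig import *
import numpy as np, cv2
from scipy.spatial.transform import Rotation as R
def ext(c,s=None):
    "camera->world 4x4"
    if 'rvec' in c:
        M=np.eye(4);M[:3,:3]=cv2.Rodrigues(np.array(c['rvec'],float))[0];M[:3,3]=np.ravel(c['tvec']);return np.linalg.inv(M)
    T=np.eye(4);q=s['ee_rot'];T[:3,:3]=R.from_quat([q[1],q[2],q[3],q[0]]).as_matrix();T[:3,3]=s['eef_pos'];return T@np.array(c['T_tool_cam'])
def shot(n):
    s=sense();c=capture(n);c=dict(c);c['W']=ext(c,s);return c
def ray(c,uv):
    K=np.array([[c['fx'],0,c['cx']],[0,c['fy'],c['cy']],[0,0,1]],float)
    p=cv2.undistortPoints(np.array(uv,float).reshape(-1,1,2),K,np.array(c['distortion'],float)).reshape(-1,2)
    d=np.c_[p,np.ones(len(p))]; return c['W'][:3,3],d@c['W'][:3,:3].T
def plane(c,uv,z):
    o,d=ray(c,uv);return o+d*((z-o[2])/d[:,2])[:,None]
def cloud(c):
    v,u=np.mgrid[0:480,0:640]
    o,d=ray(c,np.c_[u.ravel(),v.ravel()]);P=o+d*c['z_map'].reshape(-1,1)
    P[c['z_map'].ravel()==0]=np.nan
    return P.reshape(480,640,3)
def save(c,n,box=None,k=1):
    im=c['pixels'][:,:,::-1]
    if box: im=im[box[1]:box[3],box[0]:box[2]]
    cv2.imwrite('pics/'+n,cv2.resize(im,None,fx=k,fy=k))
E
python3 - <<'E'
from h import *
import pickle
s=sense();print(s)
for n in ('scene','side','wrist'):
    c=shot(n);save(c,n+'0.png');pickle.dump(c,open(n+'0.pkl','wb'));print(n,c['W'].round(2).tolist())
E
python3 -c "
import cv2;a=[cv2.imread('pics/%s0.png'%n) for n in('scene','side','wrist')]
"
```

```text
{'time_s': 0.0, 'joints': array([-2.23409297e-01,  3.13464718e-01,  1.49845390e+00,  4.25378736e-05,
        1.33106546e+00, -2.23392646e-01]), 'dq': array([1.20573001e-03, 8.56896759e-05, 2.17614390e-04, 4.64188396e-04,
       1.30530607e-04, 1.51388826e-03]), 'tau': array([-5.78409599e-04, -4.12261176e+01, -2.59742296e+01, -3.58453699e-04,
        4.11797926e-03, -1.23038126e-05]), 'eef_pos': array([5.24723123e+02, 5.66785251e-02, 2.30721238e+02]), 'ee_rot': array([-5.99716993e-04,  7.07116078e-01,  7.07097142e-01, -3.53251029e-04]), 'force': array([-0.08466662,  1.05289843, -0.36049516]), 'wrist_torque': array([0.02937714, 0.03722804, 0.02571805]), 'grip_force': 0.0, 'grip_width': 0.9983970666351856}
scene [[0.61, -0.48, 0.63, -327.46], [-0.79, -0.39, 0.47, -574.05], [0.02, -0.78, -0.62, 877.15], [0.0, 0.0, 0.0, 1.0]]
side [[1.0, -0.03, 0.03, 438.17], [-0.04, -0.35, 0.94, -1015.15], [-0.02, -0.94, -0.35, 474.25], [0.0, 0.0, 0.0, 1.0]]
wrist [[1.0, 0.0, -0.0, 523.89], [0.0, -0.96, -0.26, 66.11], [-0.0, 0.26, -0.96, 372.64], [0.0, 0.0, 0.0, 1.0]]
```

View pics/scene0.png

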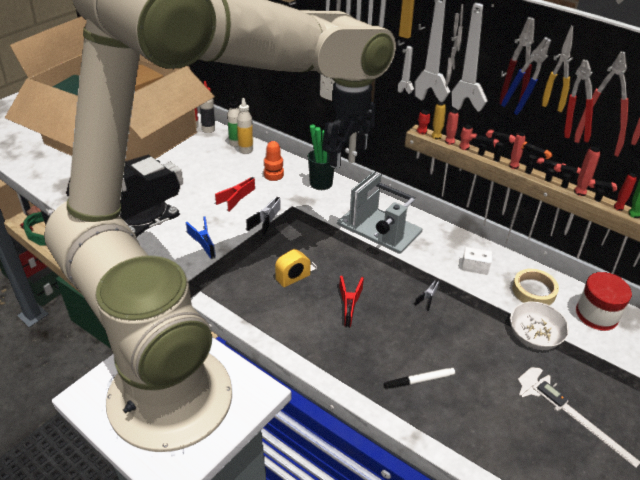

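View pics/side0.png

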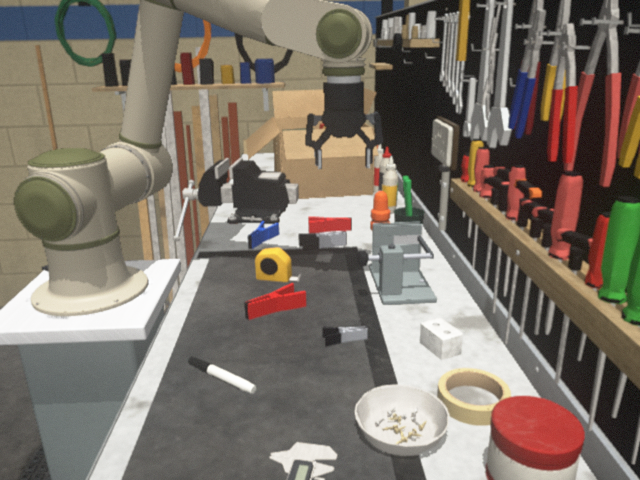

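View pics/wrist0.png

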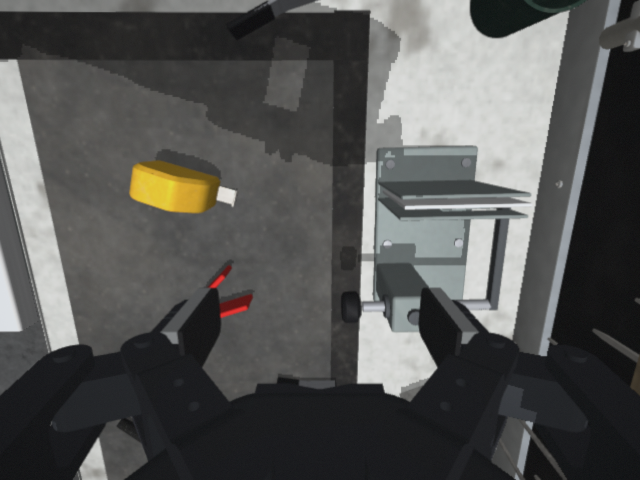

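Scene picture: the black/steel clips are the larger one at (263,215), behind the tape, and the small one at (427,293). Look-alikes are the red clips at (350,298) and (236,193) and the blue one at (200,236). The knob is at (383,227), and the tape measure at (293,268). In the wrist picture the knob is at (350,306), the sleeve at (455,200) and the large clip at (265,15). Next I'll measure the knob, holder and clip and take a close crop.

Run:
```python
from h import *
import pickle
C={n:pickle.load(open(n+'0.pkl','rb')) for n in('scene','side','wrist')}
w=C['wrist'];P=cloud(w)
sl=P[150:225,370:535].reshape(-1,3);m=(sl[:,2]>113)&(sl[:,2]<124);q=sl[m]
print('cheek tops',m.sum(),np.nanmin(q,0).round(1),np.nanmax(q,0).round(1))
for lo,hi in((150,202),(202,225)):
    a=P[lo:hi,370:535].reshape(-1,3);a=a[(a[:,2]>113)&(a[:,2]<124)]
    if len(a)>5: print(len(a),a.mean(0).round(1),a.min(0).round(1),a.max(0).round(1),np.polyfit(a[:,0],a[:,1],1))
# base plate
b=P[140:335,370:485].reshape(-1,3);b=b[abs(b[:,2]-12)<4]
r=cv2.minAreaRect(b[:,:2].astype(np.float32));print('base',r,cv2.boxPoints(r).round(0).tolist())
# knob
def comp(mask,seed):
    n,l,s,ce=cv2.connectedComponentsWithStats(mask.astype(np.uint8));
    i=min((i for i in range(1,n) if s[i,4]>15),key=lambda i:np.hypot(*(ce[i]-seed)));return l==i,s[i],ce[i]
for n,seed in(('scene',(383,227)),('wrist',(350,306)),('side',(372,256))):
    c=C[n];Q=cloud(c);u,v=seed
    g=c['pixels'].max(2)
    q=Q[v-14:v+15,u-14:u+15].reshape(-1,3);q=q[(g[v-14:v+15,u-14:u+15].ravel()<45)&(q[:,2]>66)&(q[:,2]<105)]
    print(n,len(q),np.round([q.mean(0),q.min(0),q.max(0)],1).tolist() if len(q) else '')
# clips in scene
for n,bx in(('scene',(240,192,290,238)),('scene',(408,278,448,310)),('side',(290,228,352,252)),('side',(318,322,372,348))):
    c=C[n];Q=cloud(c);q=Q[bx[1]:bx[3],bx[0]:bx[2]].reshape(-1,3);q=q[(q[:,2]>8)&(q[:,2]<45)]
    r=cv2.minAreaRect(q[:,:2].astype(np.float32));print(n,bx,len(q),np.round(r[0],1),np.round(r[1],1),r[2],'zmax',np.percentile(q[:,2],[50,98]).round(1))
s=C['scene'];i=s['pixels'][190:245,215:315,::-1];j=s['pixels'][265:320,380:480,::-1]
k=C['side']['pixels'][215:270,270:370,::-1]
cv2.imwrite('pics/clips.png',cv2.resize(np.vstack([i,j,k]),None,fx=3.6,fy=3.6,interpolation=2))
```

```text
cheek tops 1620 [586.3  10.9 113. ] [689.3  32.3 119.2]
587 [635.9  30.  116.7] [586.3  27.4 113. ] [685.6  32.3 119.2] [ 0.01970942 17.43500432]
1033 [638.1  16.8 115.5] [586.9  10.9 113. ] [689.3  23.4 118.8] [ 0.03052057 -2.63616703]
base ((639.2940063476562, -21.77552032470703), (105.51685333251953, 176.16937255859375), 1.132696509361267) [[585.0, 65.0], [588.0, -111.0], [694.0, -109.0], [690.0, 67.0]]
scene 130 [[550.3, -84.6, 89.4], [541.9, -96.9, 73.3], [589.0, -71.1, 101.6]]
wrist 406 [[551.7, -74.4, 93.0], [544.7, -89.6, 76.7], [560.8, -65.5, 99.5]]
side 0 
scene (240, 192, 290, 238) 520 [502.5 227.1] [177.6  92.8] 50.34117126464844 zmax [25.4 35.9]
scene (408, 278, 448, 310) 200 [ 511.2 -241. ] [33.6 86.8] 87.59139251708984 zmax [19.2 25.2]
side (290, 228, 352, 252) 652 [484.4 240.8] [117.5 135.7] 11.505340576171875 zmax [22.9 33.5]
side (318, 322, 372, 348) 517 [ 505.5 -241.9] [33.4 76.2] 87.16548919677734 zmax [16.4 21.7]
```

View pics/clips.png

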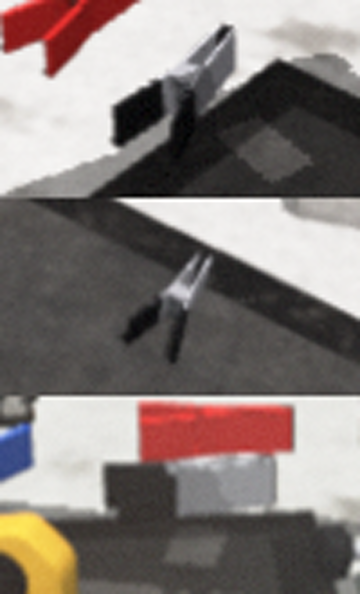

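The crop confirms the large black/steel clip at scene (263,215): it measures 34 mm high, against 22 mm for the other. The red look-alike lies just behind it. The knob is at about (551,-78,85) and the holder yaw is about 0.02. I'll turn the tool 90° and move over the knob.

```bash
python3 -c "
import rig;print([n for n in dir(rig) if n[0]!='_']);print(getattr(rig,'grip_depth',None))"; ls
```

```text
['PlanningError', 'capture', 'finish_job', 'grip_depth', 'sense']
18.700000000000003
h.py
pics
scene0.pkl
side0.pkl
wrist0.pkl
```

>>> servo_tool(commands=[[-1,[-0.01,0.003,0],[0,0,-1]],[-1,[0,0,0],[0,0,-1]],[-1,[0,0,0],[0,0,-1]],[-1,[0,0,0],[0,0,-1]],[-1,[0,0,0],[0,0,-1]],[-1,[0,0,0],[0,0,-1]],[-1,[0,0,0],[0,0,-1]],[-1,[0,0,0],[0,0,-1]],[-1,[0,0,0],[0,0,-1]],[-1,[0,0,0],[0,0,-1]]])

```text
time_s: 0.98
eef_pos: [527.9, -10.0, 231.0]
ee_rot: [-0.0, 0.256, 0.967, -0.0]
force: [1.0, 0.5, -0.4]
grip_width: 1.0
grip_force: 0.0
```

>>> servo_tool(commands=[[-1,[0,0,0],[0,0,-1]],[-1,[0,0,0],[0,0,-1]],[-1,[0,0,0],[0,0,-1]],[-1,[0,0,0],[0,0,-1]],[-1,[0,0,0],[0,0,-1]],[-1,[-0.012,-0.035,0.01],[0,0,-0.2]],[-1,[-0.012,-0.033,0.01],[0,0,0]],[-1,[0,0,0.01],[0,0,0]],[-1,[0,0,0],[0,0,0]]])

```text
time_s: 1.73
eef_pos: [552.0, -78.7, 198.8]
ee_rot: [-0.002, -0.009, 1.0, 0.001]
force: [-0.4, 0.2, 0.5]
grip_width: 1.0
grip_force: 0.0
```

Run:
```python
from h import *
c=shot('wrist');save(c,'w1.png');P=cloud(c);g=c['pixels'].max(2)
m=(g<60)&(P[...,2]>66)&(P[...,2]<105)&(abs(P[...,0]-545)<30)&(abs(P[...,1]+78)<25)
q=P[m];v,u=np.nonzero(m);print(len(q),np.round([np.median(q,0),q.min(0),q.max(0)],1).tolist(),u.mean(),v.mean())
```

```text
875 [[549.7, -80.6, 95.6], [543.9, -95.1, 73.4], [564.7, -66.4, 100.4]] 316.9337142857143 235.616
```

View pics/w1.png

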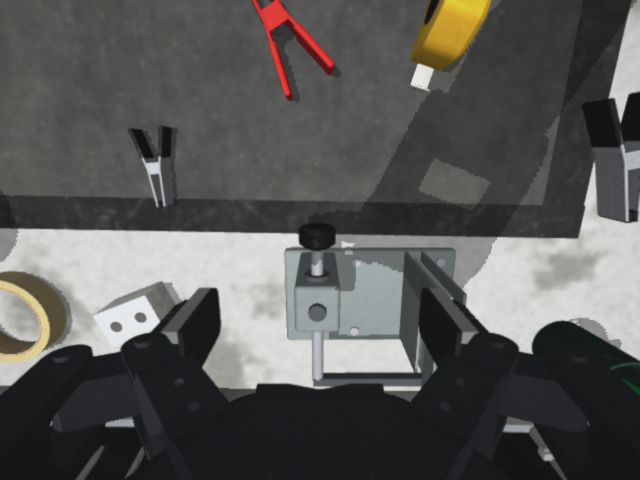

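The wrist picture shows the knob at (317,236), with world position about (552,-80.5) and its top at z 100. The large clip is at the right edge at (615,150). I'll descend, grip and pull.

>>> servo_tool(commands=[[-1,[0,-0.002,0.034],[0,0,0]],[-1,[0,0,0.034],[0,0,0]],[-1,[0,0,0.034],[0,0,0]],[-1,[0,0,0.034],[0,0,0]],[0.3,[0,0,0],[0,0,0]],[1,[0,0,0],[0,0,0]],[1,[0,0,0],[0,0,0]],[1,[0,0,0],[0,0,0]],[1,[0,0,0],[0,0,0]],[1,[0,0,0],[0,0,0]]], squeeze=50)

```text
time_s: 2.62
eef_pos: [553.9, -80.6, 67.9]
ee_rot: [0.002, -0.011, 1.0, -0.001]
force: [-2.4, -2.5, 8.4]
grip_width: 0.325
grip_force: 48.7
```

>>> servo_tool(commands=[[1,[0.008,0,0],[0,0,0]],[1,[0.01,0,0],[0,0,0]],[1,[0.01,0,0],[0,0,0]],[1,[0.01,0,0],[0,0,0]],[1,[0.008,0,0],[0,0,0]],[1,[0,0,0],[0,0,0]],[1,[0,0,0],[0,0,0]],[1,[0,0,0],[0,0,0]],[1,[0,0,0],[0,0,0]]])

```text
time_s: 3.37
eef_pos: [508.3, -81.6, 67.9]
ee_rot: [0.003, -0.011, 1.0, -0.001]
force: [-0.4, -1.4, 8.3]
grip_width: 0.325
grip_force: 50.4
```

>>> servo_tool(commands=[[-1,[0,0,0],[0,0,0]],[-1,[0,0,0],[0,0,0]],[-1,[0,0,0],[0,0,0]],[-1,[0,0,-0.02],[0,0,0]],[-1,[0,0,-0.04],[0,0,0]],[-1,[0,0,-0.04],[0,0,0]],[-1,[0,0,-0.04],[0,0,0]],[-1,[0,0.02,-0.02],[0,0,0]],[-1,[0,0.04,0],[0,0,0]],[-1,[0,0.04,0],[0,0,0]]])

```text
time_s: 4.2
eef_pos: [504.9, 19.8, 226.8]
ee_rot: [0.001, -0.009, 1.0, -0.0]
force: [1.1, 1.2, 0.4]
grip_width: 1.0
grip_force: 0.0
```

>>> servo_tool(commands=[[-1,[0.004,0.04,0],[0,0,0]],[-1,[0.004,0.04,0],[0,0,0]],[-1,[0.004,0.04,0],[0,0,0]],[-1,[0.004,0.04,0],[0,0,0]],[-1,[0.004,0.04,0],[0,0,0]],[-1,[0.004,0,0],[0,0,0]],[-1,[0,0,0],[0,0,0]]])

```text
time_s: 4.78
eef_pos: [475.4, 220.3, 225.2]
ee_rot: [-0.0, -0.012, 1.0, -0.0]
force: [0.0, -0.5, -0.7]
grip_width: 1.0
grip_force: 0.0
```

Run:
```python
from h import *
import pickle
print(sense()['eef_pos'])
c=shot('wrist');save(c,'w2.png');pickle.dump(c,open('w2.pkl','wb'));s=shot('scene');pickle.dump(s,open('scene2.pkl','wb'))
P=cloud(c);m=(P[...,2]>22)&(P[...,2]<45)&(P[...,0]>400)&(P[...,0]<570)&(P[...,1]>150)&(P[...,1]<310)
n,l,st,ce=cv2.connectedComponentsWithStats(m.astype(np.uint8))
for i in range(1,n):
    if st[i,4]>150:
        q=P[l==i];r=cv2.minAreaRect(q[:,:2].astype(np.float32));print(st[i],ce[i].round(),np.round(r[0],1),np.round(r[1],1),round(r[2],1),np.percentile(q[:,2],[5,50,95]).round(1),c['pixels'][l==i].mean(0).round())
```

```text
[475.43286199 220.31978916 225.22139183]
[ 269  169   52  112 1311] [302. 223.] [490.7 204.6] [115.   48.9] 12.2 [26.3 32.8 34.1] [93. 94. 97.]
[397 197  10  42 259] [402. 214.] [476.9 307.5] [42.5  6.4] 13.0 [23.2 32.4 33.9] [102.  28.  27.]
```

View pics/w2.png

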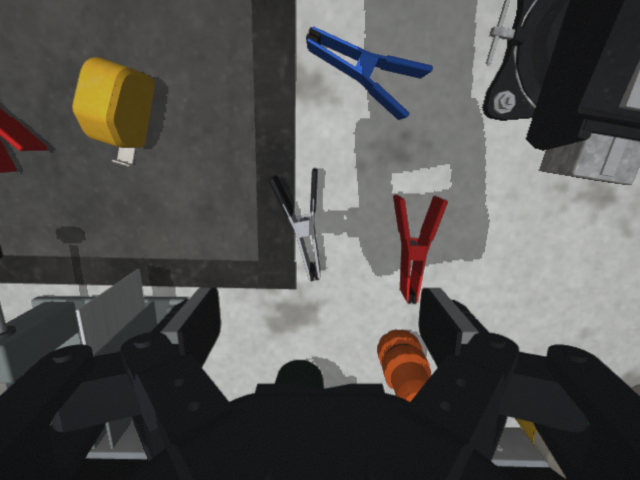

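Run:
```python
from h import *
import pickle
c=pickle.load(open('w2.pkl','rb'));P=cloud(c)
for it,z in enumerate((26,30)):
    m=(P[...,2]>z)&(P[...,2]<40)&(P[...,0]>400)&(P[...,0]<570)&(P[...,1]>150)&(P[...,1]<260)
    q=P[m][:,:2];o=np.array([490.7,204.6]);a=np.radians(12.2)
    for k in range(4):
        X=np.array([np.cos(a),np.sin(a)]);Y=np.array([-X[1],X[0]]);x=(q-o)@X;y=(q-o)@Y
        # midlines of stations: extremes of y
        st=[];
        for lo in np.arange(-56,58,8):
            s=(x>=lo)&(x<lo+8)
            if s.sum()>5: st.append((lo+4,(np.percentile(y[s],3)+np.percentile(y[s],97))/2,np.ptp(y[s])))
        st=np.array(st);f=np.polyfit(st[:,0],st[:,1],1);a+=np.arctan(f[0]);o=o+Y*f[1]
    X=np.array([np.cos(a),np.sin(a)]);x=(q-o)@X
    print(np.degrees(a),o,x.min(),x.max(),'pivot',o+X*((x.min()+x.max())/2-1),'grip',o+X*((x.min()+x.max())/2-37));print(st.round(1).tolist())
# card edge & rods from wrist + scene cloud
for nm in('w2.pkl','scene2.pkl'):
    d=pickle.load(open(nm,'rb'));Q=cloud(d);m=(abs(Q[...,0]-560)<24)&(abs(Q[...,1]-20)<16)&(Q[...,2]>25)&(Q[...,2]<122);q=Q[m]
    if len(q): print(nm,len(q),np.percentile(q,[1,50,99],axis=0).round(1).tolist())
# two-view height check of jaw hinge: wrist blob vs scene blob top
s=pickle.load(open('scene2.pkl','rb'));Q=cloud(s);m=(Q[...,2]>22)&(Q[...,2]<45)&(Q[...,0]>425)&(Q[...,0]<550)&(Q[...,1]>165)&(Q[...,1]<245);q=Q[m]
r=cv2.minAreaRect(q[:,:2].astype(np.float32));print('scene',r,np.percentile(q[:,2],95))
```

```text
12.22658549466597 [490.71418001 204.53441407] -57.52542038076021 57.50906886097919 pivot [489.72887197 204.32090432] grip [454.54543356 196.69688556]
[[-52.0, 0.3, 48.9], [-44.0, -0.2, 45.7], [-36.0, 0.0, 41.2], [-28.0, 0.2, 37.6], [-20.0, -0.0, 32.6], [-12.0, -0.4, 29.3], [-4.0, -0.1, 22.3], [4.0, 0.2, 19.5], [12.0, -0.0, 18.4], [20.0, -0.1, 17.4], [28.0, -0.0, 16.3], [36.0, -0.0, 15.3], [44.0, 0.1, 14.3], [52.0, 0.0, 13.3], [60.0, 0.1, 7.9]]
12.200851628651614 [490.72193012 204.49856918] -57.49708599569831 57.510320911497395 pivot [489.75098535 204.28862838] grip [454.56412624 196.6804127 ]
[[-52.0, 0.3, 48.9], [-44.0, -0.2, 45.7], [-36.0, -0.0, 41.2], [-28.0, 0.3, 37.6], [-20.0, 0.0, 32.6], [-12.0, -0.4, 29.3], [-4.0, -0.1, 22.3], [4.0, 0.1, 19.5], [12.0, -0.0, 18.3], [20.0, -0.1, 17.4], [28.0, -0.0, 16.2], [36.0, -0.0, 15.3], [44.0, 0.0, 14.3], [52.0, 0.0, 13.3], [60.0, 0.1, 7.9]]
w2.pkl 2450 [[545.0, 18.5, 26.6], [563.2, 20.8, 79.7], [583.5, 22.0, 114.6]]
scene2.pkl 312 [[544.8, 15.8, 26.6], [563.4, 18.2, 73.8], [583.7, 21.4, 116.1]]
scene ((485.9029541015625, 210.19696044921875), (121.26358032226562, 49.464664459228516), 21.608322143554688) 35.868184445989755
```

The wrist picture shows the large clip at (302,223), handles up and jaws at (313,278), and the card out at (110,310). The clip pivot is at (489.7,204.3) with yaw 12.2°, the grip place at (454.6,196.7), and the card edge at about (544.5,20). I'll line up and descend.

>>> servo_tool(commands=[[-1,[0.021,-0.023,0.02],[0,0,0]],[-1,[0,0,0.036],[0,0,-0.9]],[-1,[0,0,0.036],[0,0,-0.9]],[-1,[0,0,0.036],[0,0,0]],[-1,[0,0,0.036],[0,0,0]],[-1,[0,0,0.026],[0,0,0]],[-1,[0,0,0.01],[0,0,0]],[-1,[0,0,0],[0,0,0]],[-1,[0,0,0],[0,0,0]]], squeeze=60)

```text
time_s: 5.63
eef_pos: [456.9, 194.7, 26.3]
ee_rot: [0.001, -0.104, 0.995, 0.0]
force: [-0.4, -1.2, 0.3]
grip_width: 0.997
grip_force: 0.0
```

>>> servo_tool(commands=[[-1,[0.002,0.0025,0.012],[0,0,0]],[-1,[0,0,0.01],[0,0,0]],[-1,[0,0,0],[0,0,0]],[-1,[0,0,0],[0,0,0]]])

```text
time_s: 5.97
eef_pos: [453.9, 197.3, 4.0]
ee_rot: [0.0, -0.105, 0.995, 0.0]
force: [0.5, 0.6, -0.1]
grip_width: 0.996
grip_force: 0.0
```

>>> servo_tool(commands=[[0,[0,0,0],[0,0,0]],[0.3,[0,0,0],[0,0,0]],[1,[0,0,0],[0,0,0]],[1,[0,0,0],[0,0,0]],[1,[0,0,0],[0,0,0]],[1,[0,0,0],[0,0,0]],[1,[0,0,0],[0,0,0]],[1,[0,0,0],[0,0,0]]])

```text
time_s: 6.63
eef_pos: [454.5, 197.4, 4.6]
ee_rot: [0.001, -0.105, 0.995, 0.0]
force: [-0.9, -1.3, 11.8]
grip_width: 0.235
grip_force: 59.5
```

Gripped, and the opening matches the clip's fully open width. I'll lift it, then check the tape's extents.

>>> servo_tool(commands=[[1,[0,0,-0.015],[0,0,0]],[1,[0,0,-0.025],[0,0,0]],[1,[0,0,-0.03],[0,0,0]],[1,[0,0,-0.03],[0,0,0]],[1,[0,0,-0.03],[0,0,0]],[1,[0,0,-0.02],[0,0,0]],[1,[0,0,0],[0,0,0]],[1,[0,0,0],[0,0,0]],[1,[0,0,0],[0,0,0]]])

```text
time_s: 7.38
eef_pos: [452.8, 197.2, 152.1]
ee_rot: [-0.001, -0.105, 0.995, -0.0]
force: [0.0, -0.3, -1.0]
grip_width: 0.24
grip_force: 59.0
```

Run:
```python
from h import *
import pickle
d=pickle.load(open('w2.pkl','rb'));Q=cloud(d)[50:170,60:165].reshape(-1,3);px=d['pixels'][50:170,60:165].reshape(-1,3).astype(int)
m=(Q[:,2]>15)&(Q[:,2]<75);q=Q[m];print('tape',q.min(0).round(),q.max(0).round())
c=shot('wrist');P=cloud(c);s=sense();print(s['eef_pos'],s['force'],s['grip_width'])
zc=s['eef_pos'][2]
m=(P[...,2]>zc-10)&(P[...,2]<zc+40)&(abs(P[...,0]-490)<75)&(abs(P[...,1]-204)<40)
q=P[m];z=q[:,2];print(np.percentile(z,[2,50,90,98]),zc)
save(c,'w3.png')
```

```text
tape [338.   4.  15.] [414.  52.  68.]
[452.73907276 197.14780882 151.86978483] [ 0.31088583 -0.65634725 -1.31262794] 0.2305152444701699
[148.23568783 179.66577001 187.94548618 189.6710709 ] 151.86978483022637
```

View pics/w3.png

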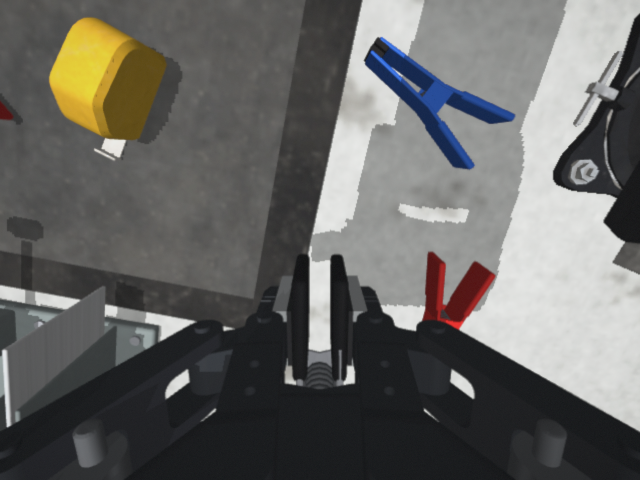

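The wrist picture shows the clip held open with parallel handles at (320,320), and no contact with anything else. I'll carry it high to just short of the card.

>>> servo_tool(commands=[[1,[0,0,0],[0,0,0.9]],[1,[0,0,0],[0,0,0.9]],[1,[0.004,-0.03,0],[0,0,0]],[1,[0.004,-0.03,0],[0,0,0]],[1,[0.004,-0.03,0],[0,0,0]],[1,[0.004,-0.03,0],[0,0,0]],[1,[0.004,-0.03,0],[0,0,0]],[1,[0,-0.028,0],[0,0,0]],[1,[0,0,0],[0,0,0]],[1,[0,0,0],[0,0,0]]])

```text
time_s: 8.27
eef_pos: [436.7, 18.1, 152.3]
ee_rot: [-0.001, -0.009, 1.0, 0.0]
force: [-0.2, 1.5, -1.0]
grip_width: 0.237
grip_force: 59.1
```

Run:
```python
from h import *
import pickle
s=sense();print(s['eef_pos'],s['ee_rot'],s['grip_width'])
for n in('side','scene'):
    c=shot(n);P=cloud(c);pickle.dump(c,open(n+'3.pkl','wb'))
    m=(P[...,0]>472)&(P[...,0]<560)&(abs(P[...,1]-20)<30)&(P[...,2]>130)&(P[...,2]<200)
    q=P[m];print(n,len(q),np.percentile(q,[1,50,99],axis=0).round(1).tolist() if len(q) else '')
    m=(P[...,0]>535)&(P[...,0]<582)&(abs(P[...,1]-20)<14)&(P[...,2]>30)&(P[...,2]<122)
    q=P[m];print(' card',len(q),np.percentile(q,[1,50,99],axis=0).round(1).tolist() if len(q) else '')
c=pickle.load(open('side3.pkl','rb'));save(c,'side3.png',(300,150,460,310),3.5)
```

```text
[436.74750023  18.08413352 152.28599021] [-1.07043190e-03 -9.17089846e-03  9.99957327e-01  3.03876969e-04] 0.2374798677309754
side 616 [[473.6, -3.3, 146.6], [505.7, 4.7, 167.2], [533.6, 35.1, 180.6]]
 card 581 [[545.6, 13.4, 30.6], [562.8, 17.7, 79.2], [581.7, 22.2, 114.1]]
scene 223 [[473.1, -1.4, 147.2], [511.1, 4.3, 161.6], [536.1, 33.7, 182.3]]
 card 278 [[544.9, 15.4, 31.4], [562.6, 18.4, 75.3], [581.3, 21.5, 114.8]]
```

View pics/side3.png

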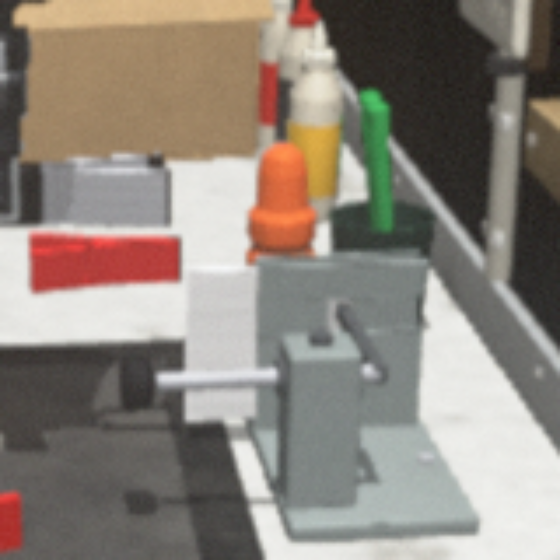

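Side crop: the card is out at x≈185–255, and the clip is above the crop. The clip tips are at x≈535, short of the card edge at 545. I'll lower it and check.

>>> servo_tool(commands=[[1,[0,0,0.02],[0,0,0]],[1,[0,0,0.025],[0,0,0]],[1,[0,0,0.025],[0,0,0]],[1,[0,0,0.018],[0,0,0]],[1,[0,0,0.01],[0,0,0]],[1,[0,0,0],[0,0,0]],[1,[0,0,0],[0,0,0]],[1,[0,0,0],[0,0,0]]])

```text
time_s: 9.03
eef_pos: [437.6, 19.4, 55.9]
ee_rot: [0.0, -0.011, 1.0, -0.0]
force: [-0.5, 0.2, -1.0]
grip_width: 0.234
grip_force: 59.1
```

Run:
```python
from h import *
s=sense();print(s['eef_pos'],s['grip_width'],s['force'])
for n in('scene','side'):
    c=shot(n);P=cloud(c)
    m=(P[...,0]>500)&(P[...,0]<541)&(abs(P[...,1]-20)<30)&(P[...,2]>40)&(P[...,2]<100)
    q=P[m];print(n,len(q),np.percentile(q,[1,50,99],axis=0).round(1).tolist() if len(q) else '')
    if n=='scene': save(c,'scene4.png',(310,150,430,270),5)
```

```text
[437.60052171  19.3692334   55.88781602] 0.2335048591571765 [-0.47522129  0.18212301 -0.96120881]
scene 133 [[501.3, -0.5, 49.2], [521.7, 3.9, 67.8], [537.1, 36.5, 86.8]]
side 281 [[500.7, -2.1, 53.3], [519.3, 4.8, 75.7], [534.8, 39.1, 84.8]]
```

View pics/scene4.png

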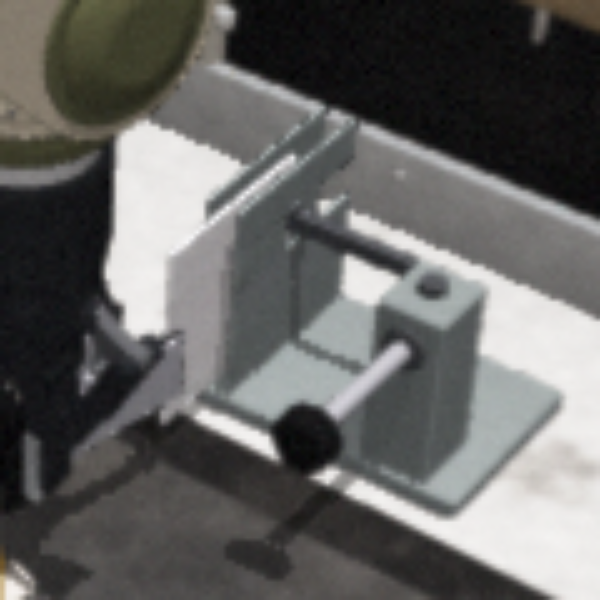

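Scene crop: the open jaw tips at (180,370) stop just short of the card edge at (170,260)–(215,390), roughly at mid-height. I'll advance 36 mm and shift 2 mm in -y.

>>> servo_tool(commands=[[1,[0,-0.002,0],[0,0,0]],[1,[-0.009,0,0],[0,0,0]],[1,[-0.009,0,0],[0,0,0]],[1,[-0.009,0,0],[0,0,0]],[1,[-0.009,0,0],[0,0,0]],[1,[0,0,0],[0,0,0]],[1,[0,0,0],[0,0,0]],[1,[0,0,0],[0,0,0]],[1,[0,0,0],[0,0,0]]])

```text
time_s: 9.88
eef_pos: [472.8, 17.7, 55.4]
ee_rot: [-0.0, -0.01, 1.0, 0.0]
force: [-0.2, -0.2, -1.5]
grip_width: 0.234
grip_force: 59.1
```

Run:
```python
from h import *
s=sense();print(s['eef_pos'],s['grip_width'],s['force'],s['wrist_torque'])
I=[]
for n,b in(('scene',(310,150,430,270)),('side',(300,150,420,270))):
    c=shot(n);P=cloud(c)
    m=(P[...,0]>515)&(P[...,0]<585)&(P[...,1]>-10)&(P[...,1]<10)&(P[...,2]>40)&(P[...,2]<100)
    q=P[m];print(n,'near jaw',len(q),np.percentile(q,[1,50,99],axis=0).round(1).tolist() if len(q) else '')
    m=(P[...,0]>535)&(P[...,0]<575)&(P[...,1]>12)&(P[...,1]<26)&(P[...,2]>30)&(P[...,2]<125)
    q=P[m];print(n,'card',len(q),np.percentile(q,[1,50,99],axis=0).round(1).tolist())
    I.append(cv2.resize(c['pixels'][b[1]:b[3],b[0]:b[2],::-1],(400,400)))
c=shot('wrist');P=cloud(c)
m=(P[...,0]>530)&(P[...,0]<580)&(abs(P[...,1]-20)<14)&(P[...,2]>30)&(P[...,2]<122);q=P[m];print('wrist card',len(q),q.mean(0) if len(q) else '')
cv2.imwrite('pics/fin.png',np.hstack(I))
```

```text
[472.77015996  17.69023639  55.3563398 ] 0.23424081687136633 [-0.24162979 -0.23142738 -1.4729193 ] [ 0.01468826  0.06649513 -0.04354915]
scene near jaw 120 [[519.3, -1.5, 49.4], [554.1, 1.9, 61.6], [571.5, 7.8, 85.3]]
scene card 84 [[546.5, 15.7, 31.6], [561.8, 18.1, 101.5], [574.5, 21.3, 115.3]]
side near jaw 331 [[515.6, -3.7, 54.7], [544.2, 2.7, 70.1], [568.9, 9.4, 83.4]]
side card 301 [[545.5, 13.6, 30.6], [560.3, 17.8, 92.5], [574.9, 22.0, 114.1]]
wrist card 0
```

View pics/fin.png

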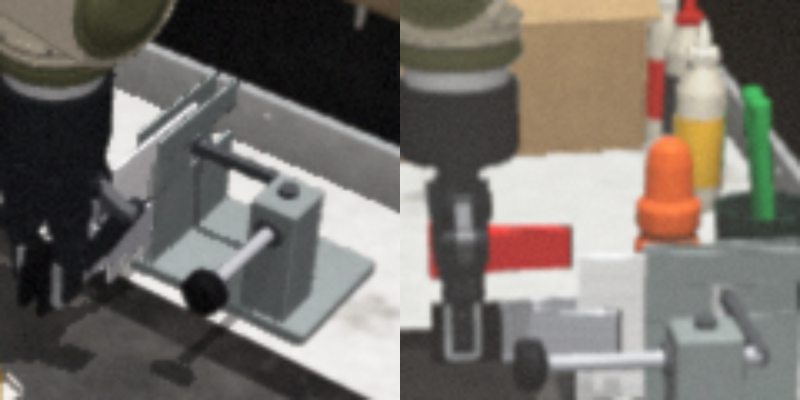

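The crops show the jaws straddling the card in line with it, tips at x≈570 (holder mouth at 587). The edge is about 34 mm from the pivot and the contact force is about zero. Handing in.

```bash
python3 -c "
from rig import *
print(finish_job())"
```

```text
the job is handed in; nothing more can be done
None
```

I handed the job in at about 10 s, with the card pulled out to its outer stop and the larger clip held open round its front edge near mid-height; the last camera check showed about 34 mm from edge to pivot, no measurable contact, and the small clip and tape untouched, but no verdict was returned.

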